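# Finish tapping a nut blank by hand crank

### The job

Clamp the nut blank by swinging the cam lever fully closed, then finish cutting its thread with the tap crank: turn the tap clockwise (seen from above) about half a turn until the chips bind, back a quarter turn to break them, and go on like this until the tap's depth collar seats on the blank. Wind the crank gently, never forcing it against a bind or the stop, or the tap will snap; leave the lever closed and the tap in the blank, let go of everything, and do not disturb the glassware and the weight standing near.

Things in the scene. Friction and masses are not known exactly. Their poses are not given: they have to be found in the camera images.
- jig: Tapping jig fixed to the table: grey base plate 120 x 250 x 12 mm (x by y) with two dark vice jaws and between them an aluminium hexagonal nut blank (36 mm across flats). Origin: centre of the plate's underside, on the table. z up, y along the plate towards the tap end. The tap stands in the blank at jig (0, 0.050); the cam lever pivots at jig (0, -0.060).
- clamp (a joint): Swing of the steel cam lever, rad: 0 open (lever points along jig -x), growing counter-clockwise seen from above to 1.5, fully closed against its stop (points along jig -y). Takes about 0.25 N m and stays where it is left. Closing it moves the lever-side jaw onto the blank.
- clamp_post (a point): Top centre of the upright black post at the free end of the cam lever: 12 mm in diameter, from 28 to 66 mm above the table, on a flat steel lever 14 mm wide, 75 mm from the lever's pivot axis.
- tap (a joint): Turn of the tap itself in the blank, rad: 0 at the start, growing clockwise seen from above; it sinks 2.5 mm a turn and takes about 0.15 N m. At 5.9 its depth collar meets the blank: a firm stop, the full depth. On the way chips bind it twice: first somewhere between 2.5 and 3.75, then 1.57 beyond the first. Where is only felt; backing off before it is felt does not spare it.
- tap_axis (a point): Point on the tap's axis between its 28 mm depth collar and the crank hub, 50 mm above the table at the start. z up; x and y turn with the tap. At a bind the tap stops while the crank winds up on it; pushing harder does not pass it. It is gone once the tap has been turned back 1.15 rad or more from it (a full quarter turn does): then the tap goes freely forward past that place.
- crank_hub (a point): Centre of the top of the crank's steel hub (26 mm in diameter, 75 mm above the table at the start), on the tap's axis; y points along the bar to the knob. The hub sits on the tap like a torsion spring: unloaded its axes match tap_axis, and it winds up 1 rad for each 5 N m. The tap snaps when the hub is wound 0.15 rad on it, either way (about 0.75 N m, 15 N at the knob).
- knob_mid (a point): Middle of the upright black crank knob: 16 mm in diameter, from 74 to 113 mm above the table at the start (this point at 92), 42 to 58 mm from the tap's axis, on a 10 mm steel bar. It spins freely on its pin; the bar slides 8 mm either way in the hub with little friction. At the start it is on the jig's +y side of the tap; it circles and sinks with the tap.
- beaker_50: Bystander: small clear beaker, 48 mm across, 56 mm tall, origin at its underside.
- vial_1: Bystander: small white-capped vial, 25 mm in diameter, 47 mm tall, origin at its underside.
- weight_50g: Bystander: small brass weight, 20 mm in diameter, 31 mm tall, origin at its underside.

How it is judged:
By the outcome, as a careful person would: the job done as asked, in the order asked, and still so for the second after the job is handed in, with the robot touching nothing.
It also fails if it takes over 72 s, if anything falls off the work surface, if the arm or the gripper's body presses on something with over 40 N, if the wrist force passes 120 N, or if a joint passes its speed limit or range.

### The arm

A 7-joint arm with a two-finger parallel gripper is mounted at the origin on a cart in front of the work surface, level with it; the furniture and walls round the work are solid. World frame = base frame: x ahead of the robot, y to its left, z up, the work surface at z = 0. Lengths are in m, angles in rad, forces in N, time in s.
With the tool pointing down it reaches from about 0.4 to 0.85 m from the base axis. Payload 6.9 kg.
Tool frame: the origin (TCP) lies midway between the tips of the shut fingers; the grasp point (between the pads) lies manip.grip_depth behind it (manip.grip_depth is the distance from the TCP to the grasp point, in m); y points along the fingers, z is the direction in which the jaws open and shut, and the axes are right-handed (so a half turn about y gives the same grasp; the last joint's range is limited). The gripper opens to 85 mm and grips with 20 to 120 N. Pads are 22 mm wide; open, the fingers measure 114 mm over their backs; the gripper's body (76 mm by 85 mm) begins 54 mm behind the grasp point. The pads swing forward as they close: fully open they stand 13 mm farther back than shut.
Start: joints at [-1.204, 0.507, -0.238, 1.5, 0.126, 1.149, -0.155], TCP at [0.162, 0.604, 0.231] pointing down, gripper open.
Joint ranges: [-3.08, 3.08], [-0.24, 2.05], [-1.43, 1.35], [0, 2.5], [-1.52, 4.66], [0.17, 1.96], [-2.89, 2.89]. Speed limits (rad/s): [2.39, 2.39, 3.14, 3.14, 3.14, 3.14, 3.14].

### API

Orientations are given as a rotation vector (axis times angle).
In Python, from plant import manip gives the robot as it stands.
- The arm moves only by the tool step_arm, never from a script. Its arguments are lists of equal length, an entry for each row: "xyz": the shift along the tool's x, y, z in cm, a list of three; "turn": the turn about the tool's y in degrees; "fingers": the closure, from -1 (fully open) to 1 (shut). In form: {"xyz": [[x, y, z], ...], "turn": [turn, ...], "fingers": [fingers, ...]}. A call has 1 to 5 rows; each row shifts and turns the commanded pose from where the row before left it, along the tool's axes as they then stand; what a row does not reach is not made up. A row lasts 1/10 s, in which the tool goes at most 50 mm and 8.59 degrees, less where a joint would pass 70% of its speed; a pose out of reach is approached as far as the arm can. A call is refused whole if a number of a shift passes 5 or a number of a turn 8.59, either way. A call with a gripper value outside its range is refused whole. The fingers move at their own pace and stop on an object; "grip_force" is the grip in N (left out, the last holds). Time passes only in rows, so rows that do not move let the fingers close. It gives the time, the measured TCP pose, the force and the opening at its end, in the units of the state.
- manip.observe(): the state, without advancing time (a new reading comes with each control period).
- manip.grab_frame(name): name is "side" or "top" or "wrist"; returns a dict with "image" (420x560x3 uint8, blue, green, red), "range_z" (420x560 float32, m along the optical axis (not along the pixel's ray), 0 where there is no reading), "mtx" (3x3 intrinsics, pixels), "view" (4x4, takes a point from world to camera coordinates). Camera axes: x right, y up, looking along -z (the intrinsics and any distortion apply to the point x, -y, -z); pixel columns grow to the right and rows downward; lengths in m; the calibration is good to about 2 mm. A picture is of the moment at which its call begins.
- manip.finish_job(): hands the job in, once; it reports no verdict.
The state is a dict: "t": time; "joint_pos": joint angles; "dq": joint speeds; "effort": joint torques, N m; "tcp_pos": TCP position; "eef_rot": TCP orientation; "wrist_force": force on the tool from outside, world axes, zero at the start; "torque": the same for the moment, N m; "width": opening from 0.0 (shut) to 1.0 (fully open).
Only numpy, scipy, OpenCV 4.12 (cv2) and the standard library are available. Lean on these libraries where they do the work, as an engineer would, in place of code of your own. Each camera call takes 0.05 s, during which the arm holds its last target. There are 200 camera calls.

## Working session

There is one attempt and no reset: what is moved stays moved. The work goes in short steps, Python scripts to look and compute and a tool call to move; the robot and the scene stay as the last step left them, time stands still between calls to the robot, and variables do not carry over. Pictures are saved under pics/ and viewed, about 8 in all and at most 12, crops included, and the job is handed in when it is done.

Besides the shell and the picture viewer there is one more tool, called after "Call:" as name([rows], argument=value, ...), one row to a line, values as JSON. step_arm: Moves the arm, as the interface text tells. Its arguments: {"type":"object","properties":{"xyz":{"type":"array","items":{"type":"array","items":{"type":"number"}}},"turn":{"type":"array","items":{"type":"number"}},"fingers":{"type":"array","items":{"type":"number"}},"grip_force":{"type":"number"}},"required":["xyz","turn","fingers"]}

```bash
mkdir -p pics; ls; cat > h.py <<'E'
import numpy as np, cv2
from plant import manip
from scipy.spatial.transform import Rotation as R
def cloud(f):
    d=f["range_z"]; v,u=np.mgrid[0:d.shape[0],0:d.shape[1]]; K=f["mtx"]
    c=np.stack([(u-K[0,2])/K[0,0]*d,-(v-K[1,2])/K[1,1]*d,-d],-1)
    V=f["view"]; return (c-V[:3,3])@V[:3,:3]
E
python3 - <<'E'
from h import *
o=manip.observe(); print({k:np.round(v,3) for k,v in o.items()}, manip.grip_depth)
print(R.from_rotvec(o['eef_rot']).as_matrix().round(3))
for n in("top","side"):
    f=manip.grab_frame(n); cv2.imwrite(f"pics/{n}0.png",f["image"]); np.savez(f"{n}0.npz",**f)
    P=cloud(f); V=f["view"]; print(n,f["mtx"].round(1).tolist(),(-V[:3,:3].T@V[:3,3]).round(3))
    for v in range(20,420,60): print([P[v,u].round(2).tolist() for u in range(20,560,130)])
E
```

```text
pics
{'t': np.float64(0.0), 'joint_pos': array([-1.203,  0.508, -0.237,  1.501,  0.126,  1.149, -0.155]), 'dq': array([-0.   ,  0.001,  0.001,  0.001,  0.001, -0.001,  0.001]), 'effort': array([-1.0000e-03, -6.2062e+01, -2.1870e+00, -2.4963e+01,  1.3000e-02,
        1.2000e-02,  0.0000e+00]), 'tcp_pos': array([0.162, 0.603, 0.23 ]), 'eef_rot': array([-1.563,  0.206, -0.205]), 'wrist_force': array([0.576, 0.438, 0.087]), 'torque': array([ 0.007, -0.06 , -0.022]), 'width': np.float64(0.996)} 0.0187
[[ 0.966 -0.     0.259]
 [-0.259 -0.002  0.966]
 [ 0.    -1.    -0.002]]
top [[473.7, 0.0, 281.1], [0.0, 473.7, 200.8], [0.0, 0.0, 1.0]] [0.305 0.105 1.424]
[[0.9, 0.71, 0.48], [0.9, 0.41, 0.49], [0.9, 0.13, 0.51], [0.9, -0.15, 0.52], [0.9, -0.42, 0.53]]
[[0.76, 0.7, 0.46], [0.9, 0.49, 0.2], [0.88, 0.13, 0.26], [0.9, -0.22, 0.24], [0.9, -0.56, 0.26]]
[[0.64, 0.7, 0.42], [0.9, 0.63, -0.31], [0.8, 0.13, -0.0], [0.81, -0.28, 0.0], [0.83, -0.69, -0.0]]
[[0.49, 0.64, 0.49], [0.73, 0.71, -0.64], [0.6, 0.12, 0.02], [0.61, -0.26, 0.05], [0.62, -0.64, 0.07]]
[[0.45, 1.31, -0.75], [0.47, 0.71, -0.74],
[... 376 characters left out ...]
 0.51], [0.16, 1.81, 0.45], [0.71, 0.7, 0.5], [0.9, 0.11, 0.52], [0.9, -0.28, 0.53]]
[[0.09, 0.08, 0.4], [0.13, 1.78, 0.13], [0.88, 1.59, 0.15], [0.9, 0.07, 0.4], [0.9, -0.31, 0.46]]
[[-0.66, 1.79, -0.22], [0.09, 1.81, -0.25], [0.85, 1.37, -0.14], [0.9, 0.02, 0.28], [0.9, -0.34, 0.38]]
[[0.07, -0.01, 0.18], [0.04, 1.8, -0.66], [0.66, 0.32, -0.0], [0.9, -0.03, 0.15], [0.9, -0.37, 0.31]]
[[0.44, -0.83, 0.55], [0.1, 1.2, -0.75], [0.6, -0.01, -0.0], [0.9, -0.08, 0.02], [0.9, -0.41, 0.23]]
[[0.08, -0.16, -0.0], [0.32, -0.19, -0.0], [0.56, -0.26, 0.04], [0.82, -0.26, -0.0], [0.9, -0.44, 0.15]]
[[0.02, -0.12, -0.19], [0.33, -0.33, -0.0], [0.54, -0.39, 0.03], [0.75, -0.39, -0.0], [0.7, -0.63, 0.27]]
```

View pics/top0.png

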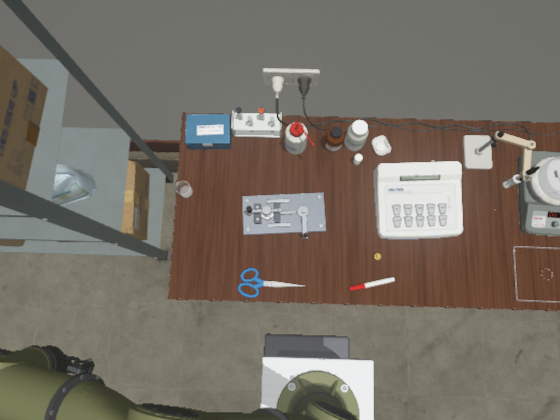

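View pics/side0.png

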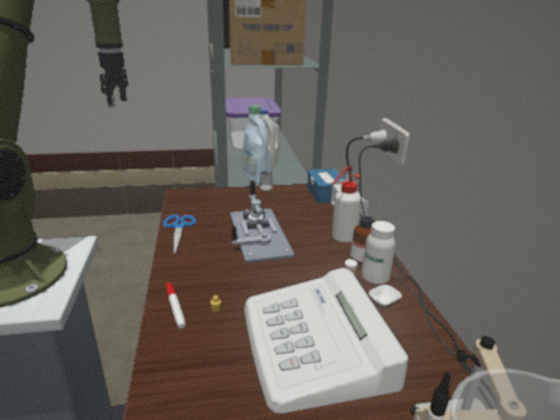

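Top view: plate spans about (243..325, 195..233), knob left at (249,210), lever post at (305,235); the beaker (184,188), vial (357,160) and weight (377,257) are clear of the jig. So the jig axes are about the world axes.

```bash
python3 - <<'E'
from h import *
f=dict(np.load("top0.npz")); P=cloud(f); im=f["image"]
sub=np.s_[180:250,230:340]; p=P[sub]; z=p[...,2]
m=(abs(z-.012)<.005).astype(np.uint8); n,l,s,c=cv2.connectedComponentsWithStats(m); print(s)
k=1+np.argmax(s[1:,4]); pts=p[l==k]; r=cv2.minAreaRect(pts[:,:2].astype(np.float32)); print("plate",r, np.median(pts[:,2]))
# dark+high
g=im[sub].max(-1); 
for lo,hi in((.02,.04),(.04,.055),(.055,.07),(.07,.08),(.08,.1),(.1,.13)):
    q=(z>lo)&(z<hi); print(lo,q.sum()); n,l,s,c=cv2.connectedComponentsWithStats(q.astype(np.uint8))
    for i in range(1,n):
        if s[i,4]>2: a=p[l==i]; print("  ",s[i,4],a.mean(0).round(4),a.min(0).round(3),a.max(0).round(3),g[l==i].mean().round())
c=im[180:245,235:335]; cv2.imwrite("pics/crop.png",cv2.resize(c,None,fx=7,fy=7,interpolation=cv2.INTER_CUBIC))
E
```

```text
[[   0    0  110   70 5581]
 [  69    1    1    1    1]
 [  71    0    2    2    2]
 [  96    0    1    1    1]
 [  34    3    1    1    1]
 [  43    2    1    1    1]
 [  52    7    1    1    1]
 [  60    7    1    1    1]
 [  81    7    1    1    1]
 [  52   10    1    1    1]
 [  25   12    1    1    1]
 [  34   12    1    1    1]
 [  12   12   85   43 2070]
 [   6   18    1    1    1]
 [  49   21    1    1    1]
 [  96   25    1    1    1]
 [  98   31    1    1    1]
 [ 100   35    1    1    1]
 [ 107   36    1    1    1]
 [  99   38    1    1    1]
 [   4   43    1    1    1]
 [  49   42    1    1    1]
 [  44   44    1    1    1]
 [  48   44    1    1    1]
 [  51   44    2    1    2]
 [   2   48    1    1    1]
 [   4   48    1    1    1]
 [   6   49    1    1    1]
 [ 107   50    1    1    1]
 [  29   55    1    1    1]
 [  54   54    1    1    1]
 [  95   54    1    1    1]
 [  41   56    1    1    1]
 [  33   59    2    1    2]
 [  37   58    1    1    1]
 [  65   59    1    1    1]
 [  72   58    1    1    1]
 [  39   61    1    1    1]
 [  48   61    1    1    1]
 [  82  
[... 1123 characters left out ...]
67] 176.0
   18 [0.5661 0.1329 0.0676] [0.561 0.123 0.065] [0.571 0.144 0.07 ] 167.0
   3 [0.5614 0.1435 0.0657] [0.561 0.141 0.063] [0.562 0.146 0.069] 168.0
   4 [0.5519 0.1592 0.0663] [0.552 0.155 0.065] [0.552 0.164 0.067] 146.0
   16 [0.4967 0.0445 0.0645] [0.492 0.04  0.056] [0.502 0.049 0.069] 90.0
0.07 100
   78 [0.5631 0.1622 0.0746] [0.553 0.137 0.07 ] [0.575 0.196 0.08 ] 195.0
   15 [0.5664 0.1201 0.0728] [0.561 0.114 0.07 ] [0.573 0.126 0.076] 178.0
   6 [0.554  0.2059 0.0746] [0.552 0.201 0.071] [0.558 0.212 0.079] 129.0
0.08 9
   8 [0.5552 0.2048 0.0891] [0.553 0.201 0.083] [0.562 0.211 0.099] 92.0
0.1 25
   25 [0.5591 0.2077 0.1104] [0.552 0.202 0.101] [0.566 0.214 0.116] 79.0
```

View pics/crop.png

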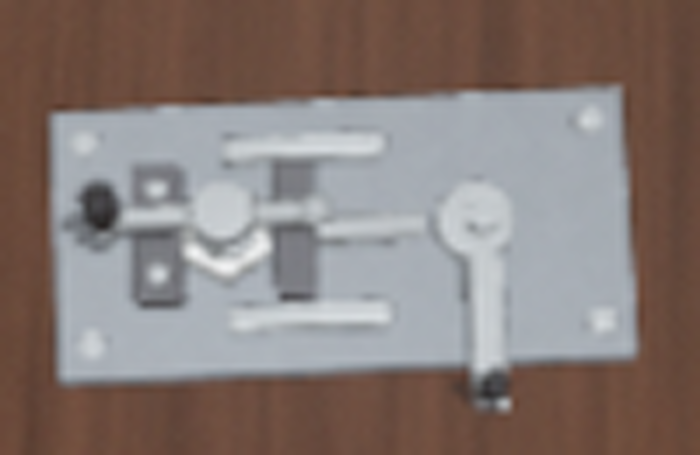

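Plate rotated +4.3°, centre (0.5675, 0.110). Predicted from it: tap (0.564, 0.160), pivot (0.572, 0.050), post (0.497, 0.045) and knob (0.560, 0.210), all matching the depth blobs. I'll turn the tool to the world axes first and travel to the post.

Call:
step_arm([
  [0,0,0],
  [0,0,0],
  [2,0,-3.4],
  [2,0,-3.4],
  [2,0,-3.4],
], turn=[-7.5,-7.5,0,0,0], fingers=[-0.2,-0.2,-0.2,-0.2,-0.2], grip_force=30)

```text
t: 0.6
tcp_pos: [0.2222, 0.5002, 0.2306]
eef_rot: [-1.572, -0.0, 0.001]
wrist_force: [1.5, -0.0, 0.6]
width: 0.598
```

Call:
step_arm([
  [2.4,0,-4.1],
  [2.4,0,-4.1],
  [2.4,0,-4.1],
  [2.4,0,-4.1],
  [2.4,0,-4.1],
], turn=[0,0,0,0,0], fingers=[-0.2,-0.2,-0.2,-0.2,-0.2])

```text
t: 1.1
tcp_pos: [0.3423, 0.2948, 0.2312]
eef_rot: [-1.571, 0.0, 0.0]
wrist_force: [0.2, 0.1, 0.6]
width: 0.606
```

Call:
step_arm([
  [2.4,1,-4.1],
  [2.4,1,-4.1],
  [2.4,1,-4.1],
  [2.4,1,-4.1],
  [2.4,1,-4.1],
], turn=[0,0,0,0,0], fingers=[-0.2,-0.2,-0.2,-0.2,-0.2])

```text
t: 1.6
tcp_pos: [0.4623, 0.0898, 0.1809]
eef_rot: [-1.571, -0.0, 0.0]
wrist_force: [0.1, 0.7, 0.3]
width: 0.6
```

Call:
step_arm([
  [2.5,1,-3.5],
  [0.8,1,-0.9],
  [0,0,0],
], turn=[0,0,0], fingers=[-0.2,-0.2,-0.2])

```text
t: 1.9
tcp_pos: [0.4947, 0.0458, 0.1598]
eef_rot: [-1.572, 0.005, -0.001]
wrist_force: [-0.6, 0.7, -0.9]
width: 0.601
```

```bash
python3 - <<'E'
from h import *
f=manip.grab_frame("wrist"); cv2.imwrite("pics/w1.png",f["image"]); P=cloud(f); g=f["image"].max(-1).astype(int)
V=f["view"];print((-V[:3,:3].T@V[:3,3]).round(3))
for nm,c,lo,hi in(("post",(.497,.045),.058,.075),("knob",(.56,.21),.105,.122),("hub",(.564,.16),.07,.08)):
    q=(P[...,2]>lo)&(P[...,2]<hi)&(np.hypot(P[...,0]-c[0],P[...,1]-c[1])<.03)
    if q.sum()>5:
        a=P[q]; print(nm,q.sum(),a.mean(0).round(4),a.min(0).round(4),a.max(0).round(4),cv2.minEnclosingCircle(a[:,:2].astype(np.float32)))
E
```

```text
[0.42  0.047 0.303]
post 164 [0.4979 0.045  0.0655] [0.4932 0.0395 0.0586] [0.5045 0.0509 0.0681] ((0.49964025616645813, 0.04527589678764343), 0.005816525314003229)
knob 411 [0.5596 0.2067 0.1112] [0.5534 0.2005 0.1051] [0.569  0.2154 0.1151] ((0.561356782913208, 0.20802974700927734), 0.008060513995587826)
hub 836 [0.5641 0.1591 0.074 ] [0.5523 0.1303 0.07  ] [0.578  0.1899 0.0772] ((0.5660909414291382, 0.16010072827339172), 0.02991492673754692)
```

View pics/w1.png

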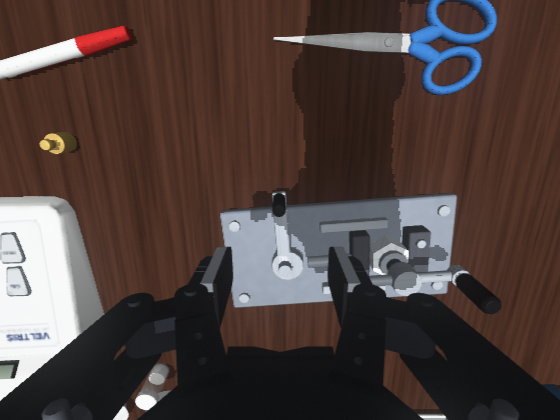

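Wrist view: post at (280,200), knob at (480,290), nothing else near the fingers. The post measures (0.499, 0.045), knob (0.561, 0.208), close to the predictions. Descending over the post.

Call:
step_arm([
  [0.35,4,0],
  [0,4,0],
  [0,3,0],
  [0,1.5,0],
  [0,0,0],
], turn=[0,0,0,0,0], fingers=[-0.2,-0.2,-0.2,-0.2,0.2])

```text
t: 2.45
tcp_pos: [0.4962, 0.05, 0.035]
eef_rot: [-1.57, 0.001, 0.006]
wrist_force: [-0.5, 0.3, 0.2]
width: 0.443
```

Call:
step_arm([
  [0,0,0],
  [0,0,0],
  [0,0,0],
  [0,0,0],
  [0,0,0],
], turn=[0,0,0,0,0], fingers=[0.5,1,1,1,1])

```text
t: 2.95
tcp_pos: [0.4982, 0.0447, 0.0375]
eef_rot: [-1.574, 0.002, -0.003]
wrist_force: [-0.1, -11.3, -3.0]
width: 0.127
```

Call:
step_arm([
  [0.17,0,-1.11],
  [0.33,0,-1.07],
  [0.49,0,-1.01],
  [0.64,0,-0.93],
  [0.77,0,-0.82],
], turn=[0,0,0,0,0], fingers=[1,1,1,1,1])

```text
t: 3.45
tcp_pos: [0.5205, -0.0006, 0.0374]
eef_rot: [-1.57, 0.0, 0.004]
wrist_force: [-7.8, 2.3, 2.8]
width: 0.128
```

Call:
step_arm([
  [0.88,0,-0.7],
  [0.98,0,-0.56],
  [1.05,0,-0.41],
  [1.1,0,-0.25],
  [0.6,0,-0.04],
], turn=[0,0,0,0,0], fingers=[1,1,1,1,1])

```text
t: 3.95
tcp_pos: [0.5669, -0.0237, 0.0375]
eef_rot: [-1.573, 0.003, 0.001]
wrist_force: [-8.4, -7.0, 4.1]
width: 0.128
```

Call:
step_arm([
  [0.2,0,0],
  [0.2,0,0],
  [0,0,0],
], turn=[0,0,0], fingers=[1,1,1])

```text
t: 4.25
tcp_pos: [0.5706, -0.0242, 0.0375]
eef_rot: [-1.574, 0.003, 0.001]
wrist_force: [-5.8, -8.0, 3.1]
width: 0.13
```

Call:
step_arm([
  [0.2,0,0],
  [0,0,0],
], turn=[0,0], fingers=[1,1])

```text
t: 4.45
tcp_pos: [0.5728, -0.0244, 0.0375]
eef_rot: [-1.574, 0.003, 0.001]
wrist_force: [-4.7, -8.4, 2.7]
width: 0.13
```

Call:
step_arm([
  [0.2,0,0],
  [0,0,0],
], turn=[0,0], fingers=[1,1])

```text
t: 4.65
tcp_pos: [0.5749, -0.0246, 0.0375]
eef_rot: [-1.574, 0.003, 0.0]
wrist_force: [-5.6, -8.3, 2.0]
width: 0.128
```

Call:
step_arm([
  [0.2,0,0],
  [0,0,0],
], turn=[0,0], fingers=[1,1])

```text
t: 4.85
tcp_pos: [0.5767, -0.0247, 0.0375]
eef_rot: [-1.574, 0.003, 0.001]
wrist_force: [-5.2, -8.8, 2.2]
width: 0.127
```

```bash
python3 - <<'E'
from h import *
f=manip.grab_frame("wrist"); o=manip.observe(); print(o['tcp_pos'],o['wrist_force']); cv2.imwrite("pics/w2.png",f["image"])
E
```

```text
[ 0.57670702 -0.02464955  0.03747652] [-6.36175863 -8.34917616  2.62596385]
```

View pics/w2.png

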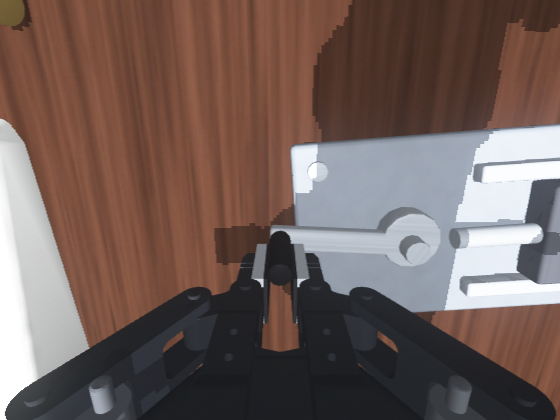

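The lever is nearly along jig -y, and the post sits at the leading edge of the pads, (280,245), so it has slipped a little. I'll measure the lever direction.

```bash
python3 - <<'E'
from h import *
f=manip.grab_frame("wrist"); P=cloud(f); g=f["image"].astype(int)
x,y,z=P[...,0],P[...,1],P[...,2]
q=(abs(z-.025)<.006)&(y<.03)&(y>-.035)&(abs(x-.57)<.03)&(g.min(-1)>100)
a=P[q]; print(q.sum(),np.median(a[:,2]))
for yy in np.arange(-.03,.03,.006):
    b=a[abs(a[:,1]-yy)<.003]
    if len(b)>5: print(yy.round(3),len(b),np.percentile(b[:,0],[3,50,97]).round(4))
q=(z>.058)&(z<.075)&(g.max(-1)<90)&(np.hypot(x-.572,y+.024)<.012); a=P[q]; print(q.sum(),a.mean(0).round(4),a.min(0).round(4),a.max(0).round(4))
v,u=np.nonzero(q); print(u.mean(),v.mean())
q=(abs(z-.012)<.003)&(y>-.02)&(y<.1)&(x<.54); a=P[q]
for yy in(0,.02,.04,.06,.08):
    b=a[abs(a[:,1]-yy)<.003]; print(yy,b[:,0].min().round(4))
E
```

```text
2148 0.028251701257296535
-0.03 38 [0.563  0.5644 0.5672]
-0.024 61 [0.563  0.5636 0.5649]
-0.018 143 [0.5635 0.5656 0.572 ]
-0.012 205 [0.5637 0.5675 0.5748]
-0.006 264 [0.5639 0.5696 0.5769]
-0.0 261 [0.5644 0.5698 0.5772]
0.006 266 [0.5647 0.5702 0.5774]
0.012 257 [0.5649 0.5703 0.5779]
0.018 266 [0.5653 0.5706 0.578 ]
0.024 258 [0.5655 0.5709 0.5785]
959 [ 0.5695 -0.0237  0.0665] [ 0.5637 -0.0309  0.058 ] [ 0.5827 -0.0167  0.075 ]
279.83941605839414 273.696558915537
0 0.5174
0.02 0.5161
0.04 0.5145
0.06 0.5129
0.08 0.5117
```

Lever is at about 1.44 rad because the post slid along the pads. I'll release, go behind the post and push with shut fingers.

Call:
step_arm([
  [0,0,0],
  [0,0,0],
  [0,0,0],
  [-2,0,0],
  [-2,0,0],
], turn=[0,0,0,0,0], fingers=[0,-0.2,-0.2,-0.2,-0.2])

```text
t: 5.45
tcp_pos: [0.5386, -0.0206, 0.0366]
eef_rot: [-1.57, -0.002, -0.0]
wrist_force: [0.2, -0.5, -1.4]
width: 0.596
```

Call:
step_arm([
  [0,0,0],
  [0,0,0],
  [0,0,0],
  [0,0,0],
  [0,0,0],
], turn=[0,0,0,0,0], fingers=[1,1,1,1,1])

```text
t: 5.95
tcp_pos: [0.5389, -0.0212, 0.0362]
eef_rot: [-1.571, -0.0, -0.0]
wrist_force: [0.6, -0.9, -0.5]
width: -0.001
```

Call:
step_arm([
  [0.8,0,0],
  [0.4,0,0],
  [0.2,0,0],
  [0.2,0,0],
  [0,0,0],
], turn=[0,0,0,0,0], fingers=[1,1,1,1,1])

```text
t: 6.45
tcp_pos: [0.5538, -0.0215, 0.0361]
eef_rot: [-1.571, 0.001, 0.001]
wrist_force: [-3.1, 0.7, 1.0]
width: -0.001
```

Call:
step_arm([
  [0.2,0,0],
  [0,0,0],
], turn=[0,0], fingers=[1,1])

```text
t: 6.65
tcp_pos: [0.556, -0.0216, 0.0361]
eef_rot: [-1.571, 0.001, 0.0]
wrist_force: [-2.8, -0.7, 1.3]
width: 0.002
```

Call:
step_arm([
  [0.15,0,0],
  [0,0,0],
], turn=[0,0], fingers=[1,1])

```text
t: 6.85
tcp_pos: [0.5569, -0.0217, 0.0361]
eef_rot: [-1.571, 0.002, 0.001]
wrist_force: [-5.5, -1.5, 2.3]
width: 0.003
```

Call:
step_arm([
  [0.15,0,0],
  [0,0,0],
], turn=[0,0], fingers=[1,1])

```text
t: 7.05
tcp_pos: [0.557, -0.0217, 0.036]
eef_rot: [-1.571, 0.004, 0.003]
wrist_force: [-7.7, -2.0, 5.4]
width: 0.002
```

Call:
step_arm([
  [0.15,0,0],
  [0,0,0],
], turn=[0,0], fingers=[1,1])

```text
t: 7.25
tcp_pos: [0.557, -0.0218, 0.0359]
eef_rot: [-1.572, 0.006, 0.005]
wrist_force: [-12.9, -0.8, 9.1]
width: -0.001
```

Position stalls at 0.557 while the force climbs: the lever is on its stop. Backing off, lifting, and going to the knob.

Call:
step_arm([
  [-3,0,0],
  [0,-4,0],
  [0,-4,0],
  [0,-4.5,0],
  [0,0,4],
], turn=[0,0,0,0,0], fingers=[1,1,0,-0.2,-0.2])

```text
t: 7.75
tcp_pos: [0.5357, 0.0135, 0.1674]
eef_rot: [-1.573, -0.003, -0.017]
wrist_force: [0.5, -0.1, -0.3]
width: 0.51
```

Call:
step_arm([
  [0.8,0,4.5],
  [0.8,0,4.5],
  [0.8,0,4.5],
  [0.8,0,4.5],
  [0,0,1],
], turn=[0,0,0,0,0], fingers=[-0.2,-0.2,-0.2,-0.2,-0.2])

```text
t: 8.25
tcp_pos: [0.5634, 0.2168, 0.1616]
eef_rot: [-1.565, -0.008, 0.004]
wrist_force: [0.0, -0.4, 0.2]
width: 0.603
```

```bash
python3 - <<'E'
from h import *
f=manip.grab_frame("wrist"); print(manip.observe()['tcp_pos']); P=cloud(f); g=f["image"].astype(int)
cv2.imwrite("pics/w3.png",f["image"])
x,y,z=P[...,0],P[...,1],P[...,2]
for nm,c,r,lo,hi in(("knob",(.56,.208),.02,.105,.122),("hub",(.564,.16),.016,.071,.08),("post",(.572,-.024),.015,.06,.07)):
    q=(z>lo)&(z<hi)&(np.hypot(x-c[0],y-c[1])<r)
    if q.sum()>5:
        a=P[q]; print(nm,q.sum(),a.mean(0).round(4),a.min(0).round(4),a.max(0).round(4))
q=(abs(z-.028)<.004)&(y<.03)&(y>-.02)&(abs(x-.57)<.03)&(g.min(-1)>100); a=P[q]
for yy in np.arange(-.02,.03,.008):
    b=a[abs(a[:,1]-yy)<.003]
    if len(b)>5: print(yy.round(3),len(b),np.percentile(b[:,0],[3,97]).round(4))
E
```

```text
[0.56297517 0.21554179 0.16136685]
knob 400 [0.5603 0.2093 0.1121] [0.5537 0.2015 0.105 ] [0.5695 0.2165 0.1151]
hub 758 [0.5647 0.1608 0.0752] [0.5527 0.1442 0.071 ] [0.5776 0.1755 0.0782]
post 156 [ 0.5736 -0.0206  0.0645] [ 0.5682 -0.024   0.06  ] [ 0.5795 -0.0174  0.0682]
-0.02 39 [0.5671 0.5811]
-0.012 86 [0.5673 0.5809]
-0.004 86 [0.5672 0.5807]
0.004 91 [0.5672 0.5808]
0.012 88 [0.5671 0.5806]
0.02 85 [0.5671 0.5806]
0.028 75 [0.5671 0.5805]
```

Lever edges are now parallel to world y, so about 1.497 rad: closed. Knob at (0.5605, 0.2095), hub (0.5645, 0.160). Descending onto the knob.

Call:
step_arm([
  [-0.2,2,-0.6],
  [0,3,0],
  [0,2,0],
  [0,1.1,0],
  [0,0,0],
], turn=[0,0,0,0,0], fingers=[-0.2,-0.2,-0.2,-0.2,-0.2], grip_force=60)

```text
t: 8.8
tcp_pos: [0.5606, 0.2014, 0.0791]
eef_rot: [-1.572, 0.002, 0.0]
wrist_force: [-0.4, -0.2, -0.2]
width: 0.601
```

Call:
step_arm([
  [0,0,0],
  [0,0,0],
  [0,0,0],
  [0,0,0],
  [0,0,0],
], turn=[0,0,0,0,0], fingers=[0.3,0.6,1,1,1])

```text
t: 9.3
tcp_pos: [0.5618, 0.2032, 0.0815]
eef_rot: [-1.57, -0.002, -0.002]
wrist_force: [0.4, 1.2, 6.9]
width: 0.17
```

Call:
step_arm([
  [0,-0.3,0.3],
  [0,0,0.3],
  [0,0,0],
], turn=[0,0,0], fingers=[1,1,1])

```text
t: 9.6
tcp_pos: [0.5604, 0.2089, 0.0824]
eef_rot: [-1.571, 0.001, 0.001]
wrist_force: [1.8, -0.2, -10.3]
width: 0.168
```

```bash
python3 - <<'E'
from h import *
o=manip.observe(); print(o['tcp_pos'],o['wrist_force'],o['width'],o['joint_pos'])
f=manip.grab_frame("wrist"); cv2.imwrite("pics/w4.png",f["image"])
T=np.array([.5643,.160])
p=lambda a:T+.05*np.array([np.cos(np.radians(94.3)-a),np.sin(np.radians(94.3)-a)])
c=p(0)
for i in range(1,36):
    n=p(.2*i); d=(n-c)*100; c=n; print(f"{.2*i:.1f} [{d[0]:.2f}, 0, {d[1]:.2f}]", n.round(4))
E
```

```text
[0.56035923 0.20890212 0.08236241] [  1.8240597   -0.16629299 -10.27254193] 0.16761619538475064 [-0.31476327  0.61498614 -0.13208412  1.75905268  0.10841831  0.77609161
  1.07075621]
0.2 [1.00, 0, -0.02] [0.5705 0.2096]
0.4 [0.97, 0, -0.22] [0.5803 0.2074]
0.6 [0.91, 0, -0.41] [0.5894 0.2033]
0.8 [0.81, 0, -0.58] [0.5975 0.1974]
1.0 [0.68, 0, -0.73] [0.6042 0.1901]
1.2 [0.52, 0, -0.85] [0.6094 0.1816]
1.4 [0.34, 0, -0.94] [0.6128 0.1722]
1.6 [0.15, 0, -0.99] [0.6142 0.1623]
1.8 [-0.05, 0, -1.00] [0.6137 0.1523]
2.0 [-0.25, 0, -0.97] [0.6112 0.1427]
2.2 [-0.44, 0, -0.90] [0.6068 0.1337]
2.4 [-0.61, 0, -0.79] [0.6007 0.1258]
2.6 [-0.75, 0, -0.66] [0.5932 0.1192]
2.8 [-0.87, 0, -0.49] [0.5845 0.1143]
3.0 [-0.95, 0, -0.31] [0.575  0.1112]
3.2 [-0.99, 0, -0.12] [0.5651 0.11  ]
3.4 [-0.99, 0, 0.08] [0.5552 0.1108]
3.6 [-0.96, 0, 0.28] [0.5456 0.1136]
3.8 [-0.88, 0, 0.46] [0.5368 0.1183]
4.0 [-0.77, 0, 0.63] [0.529  0.1246]
4.2 [-0.63, 0, 0.77] [0.5227 0.1323]
4.4 [-0.47, 0, 0.88] [0.518  0.1411]
4.6 [-0.28, 0, 0.96] [0.5152 0.1507]
4.8 [-0.09, 0, 0.99] [0.5143 0.1606]
5.0 [0.11, 0, 0.99] [0.5154 0.1705]
5.2 [0.31, 0, 0.95] [0.5185 0.18  ]
5.4 [0.49, 0, 0.87] [0.5234 0.1887]
5.6 [0.65, 0, 0.76] [0.5299 0.1963]
5.8 [0.79, 0, 0.61] [0.5378 0.2024]
6.0 [0.90, 0, 0.44] [0.5468 0.2068]
6.2 [0.97, 0, 0.25] [0.5564 0.2094]
6.4 [1.00, 0, 0.06] [0.5664 0.21  ]
6.6 [0.99, 0, -0.14] [0.5763 0.2085]
6.8 [0.94, 0, -0.33] [0.5857 0.2052]
7.0 [0.86, 0, -0.51] [0.5942 0.2001]
```

View pics/w4.png

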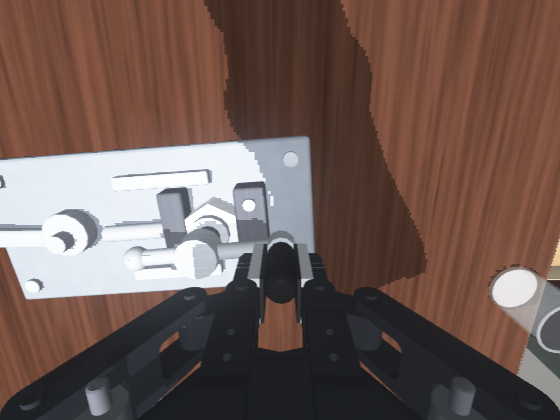

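The knob sits between the pads at (280,270), fingers are above the bar, and the lever is closed at (20,235). I'll relax the upward pull and begin winding carefully.

Call:
step_arm([
  [0,0.15,0.05],
  [0.5,0,0],
  [0.5,0,0],
  [0.49,0,-0.1],
  [0.48,0,-0.12],
], turn=[0,0,0,0,0], fingers=[1,1,1,1,1])

```text
t: 10.15
tcp_pos: [0.5806, 0.2072, 0.0818]
eef_rot: [-1.571, 0.0, 0.001]
wrist_force: [-3.7, 1.3, -2.4]
width: 0.164
```

Call:
step_arm([
  [0.91,0.01,-0.41],
  [0.81,0.01,-0.58],
  [0.68,0.01,-0.73],
  [0.52,0.01,-0.85],
  [0.34,0.01,-0.94],
], turn=[0,0,0,0,0], fingers=[1,1,1,1,1])

```text
t: 10.65
tcp_pos: [0.6142, 0.1715, 0.0814]
eef_rot: [-1.57, -0.001, -0.001]
wrist_force: [-1.9, 3.6, -3.0]
width: 0.169
```

Call:
step_arm([
  [0.15,0.01,-0.99],
  [-0.05,0.01,-1.0],
  [-0.25,0.01,-0.97],
  [-0.44,0.01,-0.9],
  [-0.61,0.01,-0.79],
], turn=[0,0,0,0,0], fingers=[1,1,1,1,1])

```text
t: 11.15
tcp_pos: [0.6015, 0.1242, 0.0811]
eef_rot: [-1.571, -0.001, -0.002]
wrist_force: [2.2, 3.0, -2.5]
width: 0.167
```

Call:
step_arm([
  [-0.36,0,-0.35],
  [0,0,0],
], turn=[0,0], fingers=[1,1])

```text
t: 11.35
tcp_pos: [0.5972, 0.1204, 0.081]
eef_rot: [-1.572, 0.001, -0.001]
wrist_force: [2.3, 0.4, -3.0]
width: 0.172
```

Call:
step_arm([
  [-0.39,0,-0.31],
  [0,0,0],
], turn=[0,0], fingers=[1,1])

```text
t: 11.55
tcp_pos: [0.5937, 0.1182, 0.081]
eef_rot: [-1.571, -0.0, -0.001]
wrist_force: [2.5, 0.8, -1.5]
width: 0.166
```

Call:
step_arm([
  [-0.42,0.01,-0.27],
  [0,0,0],
], turn=[0,0], fingers=[1,1])

```text
t: 11.75
tcp_pos: [0.5897, 0.1162, 0.081]
eef_rot: [-1.57, -0.001, -0.001]
wrist_force: [4.2, 2.1, -2.5]
width: 0.164
```

Call:
step_arm([
  [-0.31,0,-0.15],
  [0,0,0],
], turn=[0,0], fingers=[1,1])

```text
t: 11.95
tcp_pos: [0.5877, 0.1153, 0.0811]
eef_rot: [-1.57, -0.003, -0.002]
wrist_force: [6.6, 2.9, -4.5]
width: 0.168
```

Call:
step_arm([
  [-0.18,0,-0.09],
  [0,0,0],
], turn=[0,0], fingers=[1,1])

```text
t: 12.15
tcp_pos: [0.5866, 0.1148, 0.0812]
eef_rot: [-1.569, -0.004, -0.003]
wrist_force: [8.4, 3.8, -5.2]
width: 0.165
```

Bind felt: tangential force 9 N, tap at about 2.67. Backing off a bit over a quarter turn.

Call:
step_arm([
  [0.45,0,0.25],
  [0.47,0,0.26],
  [0.75,-0.01,0.66],
  [0.61,-0.01,0.79],
  [0.44,-0.01,0.9],
], turn=[0,0,0,0,0], fingers=[1,1,1,1,1])

```text
t: 12.65
tcp_pos: [0.6119, 0.1417, 0.0808]
eef_rot: [-1.572, 0.002, 0.0]
wrist_force: [-1.3, -3.6, 1.0]
width: 0.164
```

Call:
step_arm([
  [0.25,-0.01,0.97],
  [0.05,-0.01,1.0],
  [-0.15,-0.01,0.99],
  [-0.34,-0.01,0.94],
  [-0.52,0,0.85],
], turn=[0,0,0,0,0], fingers=[1,1,1,1,1])

```text
t: 13.15
tcp_pos: [0.6047, 0.1909, 0.0814]
eef_rot: [-1.57, -0.001, -0.0]
wrist_force: [2.4, -3.5, -0.4]
width: 0.162
```

Call:
step_arm([
  [0.52,0.01,-0.85],
  [0.34,0.01,-0.94],
  [0.15,0.01,-0.99],
  [-0.05,0.01,-1.0],
  [-0.25,0.01,-0.97],
], turn=[0,0,0,0,0], fingers=[1,1,1,1,1])

```text
t: 13.65
tcp_pos: [0.6123, 0.141, 0.081]
eef_rot: [-1.57, 0.0, -0.002]
wrist_force: [1.0, 3.4, -0.0]
width: 0.165
```

Call:
step_arm([
  [-0.44,0.01,-0.9],
  [-0.61,0.01,-0.79],
  [-0.75,0.01,-0.66],
  [-0.42,0,-0.27],
  [0,0,0],
], turn=[0,0,0,0,0], fingers=[1,1,1,1,1])

```text
t: 14.15
tcp_pos: [0.589, 0.1147, 0.0808]
eef_rot: [-1.572, 0.001, -0.001]
wrist_force: [1.6, -0.2, 0.5]
width: 0.167
```

Call:
step_arm([
  [-0.45,0,-0.22],
  [0,0,0],
], turn=[0,0], fingers=[1,1])

```text
t: 14.35
tcp_pos: [0.5849, 0.1135, 0.0807]
eef_rot: [-1.571, -0.0, -0.0]
wrist_force: [2.8, 1.0, 0.2]
width: 0.164
```

Past the first bind at 3 N. Continuing.

Call:
step_arm([
  [-0.95,0.01,-0.31],
  [-0.99,0.01,-0.12],
  [-0.99,0.01,0.08],
  [-0.96,0.01,0.28],
  [-0.88,0.01,0.46],
], turn=[0,0,0,0,0], fingers=[1,1,1,1,1])

```text
t: 14.85
tcp_pos: [0.5365, 0.1174, 0.0802]
eef_rot: [-1.572, 0.001, -0.0]
wrist_force: [3.3, -1.3, 1.6]
width: 0.168
```

Call:
step_arm([
  [-0.77,0.01,0.63],
  [-0.33,0,0.37],
  [0,0,0],
], turn=[0,0,0], fingers=[1,1,1])

```text
t: 15.15
tcp_pos: [0.5251, 0.1285, 0.08]
eef_rot: [-1.571, 0.0, 0.002]
wrist_force: [0.1, -2.0, 3.7]
width: 0.166
```

Call:
step_arm([
  [-0.3,0,0.4],
  [0,0,0],
], turn=[0,0], fingers=[1,1])

```text
t: 15.35
tcp_pos: [0.523, 0.1321, 0.0799]
eef_rot: [-1.571, 0.0, 0.001]
wrist_force: [0.2, -1.8, 4.0]
width: 0.167
```

Call:
step_arm([
  [-0.26,0,0.43],
  [0,0,0],
], turn=[0,0], fingers=[1,1])

```text
t: 15.55
tcp_pos: [0.5207, 0.1358, 0.0799]
eef_rot: [-1.572, 0.0, 0.0]
wrist_force: [2.2, -5.6, 2.5]
width: 0.167
```

Call:
step_arm([
  [-0.12,0,0.22],
  [0,0,0],
], turn=[0,0], fingers=[1,1])

```text
t: 15.75
tcp_pos: [0.52, 0.1371, 0.0799]
eef_rot: [-1.572, 0.0, -0.001]
wrist_force: [3.5, -6.2, 2.4]
width: 0.166
```

Call:
step_arm([
  [-0.07,0,0.14],
  [0,0,0],
], turn=[0,0], fingers=[1,1])

```text
t: 15.95
tcp_pos: [0.5196, 0.1379, 0.0799]
eef_rot: [-1.573, 0.001, -0.002]
wrist_force: [3.5, -6.6, 1.6]
width: 0.169
```

Second bind at about 4.24, as predicted (1.57 beyond the first). Backing off again.

Call:
step_arm([
  [0.22,0,-0.4],
  [0.23,0,-0.39],
  [0.63,-0.01,-0.77],
  [0.77,-0.01,-0.63],
  [0.88,-0.01,-0.46],
], turn=[0,0,0,0,0], fingers=[1,1,1,1,1])

```text
t: 16.45
tcp_pos: [0.546, 0.1133, 0.0801]
eef_rot: [-1.57, 0.001, 0.002]
wrist_force: [-3.4, 2.3, 3.3]
width: 0.164
```

Call:
step_arm([
  [0.96,-0.01,-0.28],
  [0.99,-0.01,-0.08],
  [0.99,-0.01,0.12],
  [0.95,-0.01,0.31],
  [0.87,0,0.49],
], turn=[0,0,0,0,0], fingers=[1,1,1,1,1])

```text
t: 16.95
tcp_pos: [0.5947, 0.118, 0.0805]
eef_rot: [-1.572, 0.001, -0.001]
wrist_force: [-2.3, -2.4, 2.5]
width: 0.165
```

Call:
step_arm([
  [-0.87,0,-0.49],
  [-0.95,0.01,-0.31],
  [-0.99,0.01,-0.12],
  [-0.99,0.01,0.08],
  [-0.96,0.01,0.28],
], turn=[0,0,0,0,0], fingers=[1,1,1,1,1])

```text
t: 17.45
tcp_pos: [0.5452, 0.1126, 0.0804]
eef_rot: [-1.571, 0.0, -0.001]
wrist_force: [4.0, -0.9, -2.0]
width: 0.168
```

Call:
step_arm([
  [-0.88,0.01,0.46],
  [-0.77,0.01,0.63],
  [-0.63,0.01,0.77],
  [-0.26,0,0.43],
  [0,0,0],
], turn=[0,0,0,0,0], fingers=[1,1,1,1,1])

```text
t: 17.95
tcp_pos: [0.5198, 0.1372, 0.08]
eef_rot: [-1.571, -0.0, 0.002]
wrist_force: [0.0, -2.2, 2.8]
width: 0.166
```

Call:
step_arm([
  [-0.21,0,0.45],
  [0,0,0],
], turn=[0,0], fingers=[1,1])

```text
t: 18.15
tcp_pos: [0.5184, 0.141, 0.0799]
eef_rot: [-1.571, 0.0, 0.001]
wrist_force: [0.1, -2.9, 2.7]
width: 0.164
```

Past the second bind freely. On towards the collar.

Call:
step_arm([
  [-0.28,0.01,0.96],
  [-0.09,0.01,0.99],
  [0.11,0.01,0.99],
  [0.31,0.01,0.95],
  [0.49,0.01,0.87],
], turn=[0,0,0,0,0], fingers=[1,1,1,1,1])

```text
t: 18.65
tcp_pos: [0.5237, 0.1893, 0.0794]
eef_rot: [-1.571, 0.0, 0.002]
wrist_force: [-2.1, -2.9, 4.1]
width: 0.164
```

Call:
step_arm([
  [0.65,0.01,0.76],
  [0,0,0],
], turn=[0,0], fingers=[1,1])

```text
t: 18.85
tcp_pos: [0.5314, 0.198, 0.0793]
eef_rot: [-1.569, -0.002, 0.001]
wrist_force: [-1.8, -0.9, 4.0]
width: 0.167
```

Call:
step_arm([
  [0.38,0,0.33],
  [0,0,0],
], turn=[0,0], fingers=[1,1])

```text
t: 19.05
tcp_pos: [0.5346, 0.1996, 0.0793]
eef_rot: [-1.57, -0.0, 0.0]
wrist_force: [-2.1, 0.0, 4.1]
width: 0.169
```

Call:
step_arm([
  [0.41,0,0.28],
  [0,0,0],
], turn=[0,0], fingers=[1,1])

```text
t: 19.25
tcp_pos: [0.5388, 0.202, 0.0793]
eef_rot: [-1.571, 0.0, -0.0]
wrist_force: [-3.2, -0.7, 4.3]
width: 0.165
```

Call:
step_arm([
  [0.35,0,0.2],
  [0,0,0],
], turn=[0,0], fingers=[1,1])

```text
t: 19.45
tcp_pos: [0.5423, 0.204, 0.0793]
eef_rot: [-1.571, 0.0, -0.0]
wrist_force: [-1.9, -1.0, 2.8]
width: 0.165
```

Call:
step_arm([
  [0.27,0,0.13],
  [0,0,0],
], turn=[0,0], fingers=[1,1])

```text
t: 19.65
tcp_pos: [0.5449, 0.2053, 0.0793]
eef_rot: [-1.571, -0.0, -0.0]
wrist_force: [-2.4, -0.9, 3.0]
width: 0.166
```

Call:
step_arm([
  [0.27,0,0.11],
  [0,0,0],
], turn=[0,0], fingers=[1,1])

```text
t: 19.85
tcp_pos: [0.5469, 0.2061, 0.0792]
eef_rot: [-1.571, 0.001, 0.001]
wrist_force: [-5.7, -1.3, 4.3]
width: 0.167
```

Call:
step_arm([
  [0.23,0,0.08],
  [0,0,0],
], turn=[0,0], fingers=[1,1])

```text
t: 20.05
tcp_pos: [0.5483, 0.2067, 0.0791]
eef_rot: [-1.572, 0.002, 0.002]
wrist_force: [-6.3, -2.3, 6.7]
width: 0.167
```

Call:
step_arm([
  [0.15,0,0.05],
  [0,0,0],
], turn=[0,0], fingers=[1,1])

```text
t: 20.25
tcp_pos: [0.5492, 0.207, 0.0791]
eef_rot: [-1.572, 0.003, 0.003]
wrist_force: [-9.0, -2.7, 7.9]
width: 0.163
```

Collar seated (9 N while the motion stalls). Relaxing the wind-up, then letting go.

Call:
step_arm([
  [-0.28,0,-0.1],
  [-0.28,0,-0.1],
  [0,0,0],
], turn=[0,0,0], fingers=[1,1,1])

```text
t: 20.55
tcp_pos: [0.5454, 0.2054, 0.0794]
eef_rot: [-1.571, 0.0, -0.0]
wrist_force: [-2.7, -1.6, 2.7]
width: 0.166
```

Call:
step_arm([
  [-0.15,0,-0.06],
  [0,0,0],
  [0,0,0],
  [0,0,0],
  [0,0,0],
], turn=[0,0,0,0,0], fingers=[1,0.3,0,-0.2,-0.2])

```text
t: 21.05
tcp_pos: [0.5445, 0.2052, 0.0794]
eef_rot: [-1.57, -0.0, -0.0]
wrist_force: [-0.3, 0.3, -0.1]
width: 0.6
```

Call:
step_arm([
  [0,-2,0],
  [0,-4,0],
  [0,-4,0],
  [-4,-3,0],
  [0,0,0],
], turn=[0,0,0,0,0], fingers=[-0.2,-0.2,-0.2,-0.2,-0.2])

```text
t: 21.55
tcp_pos: [0.5024, 0.2066, 0.2138]
eef_rot: [-1.568, -0.005, -0.002]
wrist_force: [-0.3, 0.5, -0.1]
width: 0.605
```

```bash
python3 - <<'E'
from h import *
f=manip.grab_frame("wrist"); o=manip.observe(); print(o['tcp_pos'],o['wrist_force']); P=cloud(f); g=f["image"].astype(int)
cv2.imwrite("pics/w5.png",f["image"])
x,y,z=P[...,0],P[...,1],P[...,2]
for nm,c,r,lo,hi in(("knob",(.547,.206),.02,.1,.122),("hub",(.564,.16),.014,.068,.08)):
    q=(z>lo)&(z<hi)&(np.hypot(x-c[0],y-c[1])<r)
    if q.sum()>5:
        a=P[q]; print(nm,q.sum(),np.median(a,0).round(4),a.min(0).round(4),a.max(0).round(4))
q=(abs(z-.028)<.004)&(y<.03)&(y>-.02)&(abs(x-.57)<.03)&(g.min(-1)>100); a=P[q]
for yy in np.arange(-.02,.03,.016):
    b=a[abs(a[:,1]-yy)<.003]
    if len(b)>5: print(yy.round(3),len(b),np.percentile(b[:,0],[3,97]).round(4))
t=manip.grab_frame("top")["image"]; cv2.imwrite("pics/top1.png",t)
E
```

```text
[0.50354592 0.20594646 0.21188838] [-0.33717857  0.02480674 -0.12043132]
knob 255 [0.5406 0.2052 0.1102] [0.5353 0.1975 0.1001] [0.5505 0.2127 0.1127]
hub 388 [0.5626 0.162  0.073 ] [0.5528 0.1478 0.0681] [0.5774 0.1735 0.0752]
-0.02 29 [0.567  0.5804]
-0.004 53 [0.5673 0.5804]
0.012 56 [0.567  0.5787]
0.028 48 [0.5669 0.5791]
```

View pics/w5.png

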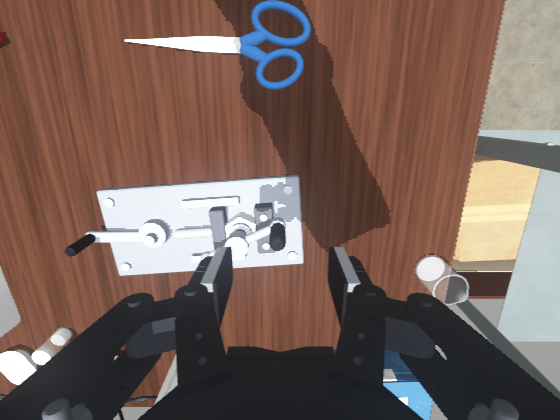

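View pics/top1.png

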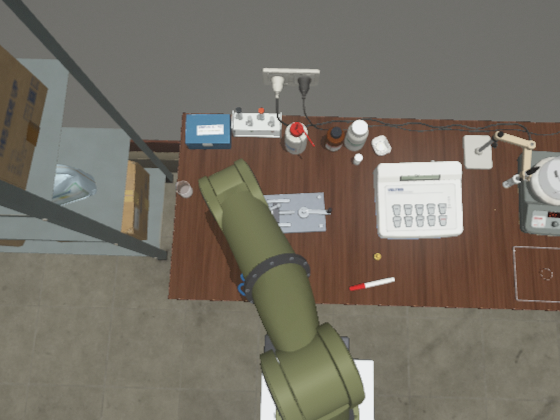

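```bash
python3 -c "
from plant import manip
print(manip.finish_job())"
```

```text
the job is handed in; nothing more can be done
None
```

I clamped the blank, cut the thread to full depth and handed the job in at about 21.7 s of the 72 s. The hand-in gives no verdict.

- **Lever:** It is closed at about 1.50 rad. When I first gripped the post it slid in the pads and stopped at about 1.44 rad. I let go and pushed it with shut fingers until it stalled on its stop. The last wrist picture, taken after tapping, shows it still closed.
- **Binds:** I felt the first at about 2.67 rad and the second at about 4.24 rad, 1.57 beyond the first. Each time I backed off about 1.6 rad, and the crank then went past that place at about 3 N.
- **Collar:** The crank stalled at about 9 N, the most it saw in the whole job (the tap snaps at 15 N). I took the load off before letting go.

**Last checks:**
- The hub is about 2 mm lower than at the start.
- The knob's position gives about 5.91 rad, against 5.9 for full depth. While the crank was stalled, the gripper's position gave about 5.95 rad. The 0.04 rad gap is within my error in placing the tap axis.
- The gripper is clear, with almost no force on the wrist.
- The beaker, vial and weight look unmoved from above.

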